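Park the ink cup between the plate clamps

TASK

On the steel printing plate a round ink cup stands open side down, off to one side of the pair of clamps. Slide it along the plate, never lifting or tipping it (the ink would run out), until it stands midway between the two clamps and in line with them. Leave the solvent tin, the tubes and the tape roll where they are.

Things in the scene. Friction and masses are not known exactly. Their poses are not given: they have to be found in the camera images.
- ink_cup: Aluminium ink cup, an upright cylinder 96 mm wide, 56 mm high, thin black disc on top, white ring round its foot. Too wide to grip; its smooth side can be pushed. 0.35 to 0.7 kg, stays where it is left. Origin: centre of its underside. Starts on the plate's +y or -y side, 125 to 150 mm from the line through the clamps, up to 30 mm off the middle along it.
- park (a point): The point on the plate's top face (10 mm above the table) midway between the two clamps: the centre of the ink cup belongs over it. Axes as the plate's: x runs along the line through the two clamps, y across it, z up.
- plate: Fixed flat steel plate, 300 mm (x) by 460 mm (y), 10 mm thick; origin at the centre of its underside, x roughly away from the robot. Two equal dark clamps are fixed on it at x = +100 and -100 mm, y = 0: blocks 45 mm (x) by 60 mm (y), 22 mm high, with a round black knob 32 mm wide, up to 38 mm above the plate's top face. Clear gap between the clamps: 155 mm.
- solvent_tin: Loose oblong tin standing on the plate on the other side of the clamp pair from the ink cup, centre 125 to 150 mm from the line through the clamps; 70 by 50 mm, 52 mm high, with a black screw cap up to 64 mm. Origin: centre of its underside. To be left alone.
- tube_a: White upright open tube, 42 mm in diameter, 110 mm high, standing on the table to the robot's right of the plate. Origin: centre of its underside. To be left alone.
- tube_b: A second tube like tube_a, beside it. To be left alone.
- tape_roll: Yellow roll of tape lying flat on the table to the robot's left of the plate: ring 100 mm in diameter, 48 mm high. Origin: centre of its underside. To be left alone.
Mind the look-alikes: they are no part of the job. Leave any purple or red look-alike of the ink_cup alone.

How it is judged:
By the outcome, as a careful person would: the job done as asked, in the order asked, and still so for the second after the job is handed in, with the robot touching nothing.
It also fails if it takes over 40 s, if anything falls off the work surface, if the arm or the gripper's body presses on something with over 40 N, if the wrist force passes 120 N, or if a joint passes its speed limit or range.

ROBOT

A 6-joint arm with a two-finger parallel gripper is mounted at the origin on the work surface. World frame = base frame: x ahead of the robot, y to its left, z up, the work surface at z = 0. Lengths are in m, angles in rad, forces in N, time in s.
With the tool pointing down it reaches from about 0.375 to 0.9 m from the base axis. Payload 3.1 kg.
Tool frame: the origin (TCP) lies at the very end of the fingers, on their centre line; the grasp point (between the pads) lies 19 mm behind it; z points along the fingers, y is the direction in which the jaws open and shut (so a half turn about z gives the same grasp; the last joint's range is limited). The gripper opens to 85 mm and grips with 20 to 120 N. Pads are 22 mm wide; open, the fingers measure 114 mm over their backs; the gripper's body (76 mm by 85 mm) begins 54 mm behind the grasp point. The pads swing forward as they close: fully open they stand 13 mm farther back than shut.
Start: joints at [-0.178, 0.527, 1.433, -0, 1.181, -0.178], TCP at [0.625, 0, 0.211] pointing down, gripper open.
Joint ranges: [-3.08, 3.08], [-0.75, 2.2], [0.22, 2.44], [-1.43, 4.57], [0, 2.65], [-2.85, 2.85]. Speed limits (rad/s): [2.79, 2.79, 3.14, 3.14, 3.14, 3.14].

INTERFACE

Orientations are given as a unit quaternion [x, y, z, w].
In Python, from station import manip gives the robot as it stands.
- The arm moves only by the tool send_rows, never from a script. Its argument "motion" is a list of rows, each an object with "gripper": the finger opening in mm, from 0 to 85.4; "travel": the shift along the tool's x, y, z in mm, a list of three; "rotation": the turn, a rotation vector about the tool's x, y, z in degrees, a list of three. In form: [{"gripper": gripper, "travel": [x, y, z], "rotation": [ax, ay, az]}, ...]. A call has 1 to 12 rows; each row shifts and turns the commanded pose from where the row before left it, along the tool's axes as they then stand; what a row does not reach is not made up. A row lasts 1/12 s, in which the tool goes at most 41.7 mm and 7.16 degrees, less where a joint would pass 70% of its speed; a pose out of reach is approached as far as the arm can. A call is refused whole if a number of a shift passes 41.7 or a number of a turn 7.16, either way. A call with a gripper value outside its range is refused whole. The fingers move at their own pace and stop on an object; "newtons" is the grip in N (left out, the last holds). Time passes only in rows, so rows that do not move let the fingers close. It gives the time, the measured TCP pose, the force and the opening at its end, in the units of the state.
- manip.sense(): the state, without advancing time (a new reading comes with each control period).
- manip.snapshot(name): name is "scene" or "side" or "wrist"; returns the picture (480x640x3 uint8, red, green, blue); there is no depth.
- manip.calibration(name): a dict with "fx", "fy", "cx", "cy" (pixels), "k1" (the pictures are not rectified: a ray, as slopes to the right and down, at radius r is drawn at 1 + k1 r^2 times it, then the intrinsics apply), "cam_to_world" (4x4, takes a point from camera to world coordinates). Camera axes: x right, y down, z forward; pixel columns grow to the right and rows downward; lengths in m; the calibration is good to about 2 mm. A picture is of the moment at which its call begins: read the wrist's pose just before it. calibration takes no time and is no camera call; for the wrist camera it gives the pose at the moment of the call.
- manip.sign_off(): hands the job in, once; it reports no verdict.
The state is a dict: "t": time; "q": joint angles; "qd": joint speeds; "tau": joint torques, N m; "tcp_pos": TCP position; "tool_rot": TCP orientation; "force": force on the tool from outside, world axes, zero at the start; "ft_torque": the same for the moment, N m; "finger_gap": opening from 0.0 (shut) to 1.0 (fully open).
Only numpy, scipy, OpenCV 4.12 (cv2) and the standard library are available. Lean on these libraries where they do the work, as an engineer would, in place of code of your own. Each camera call takes 0.05 s, during which the arm holds its last target. There are 200 camera calls.

## Working session

There is one attempt and no reset: what is moved stays moved. The work goes in short steps, Python scripts to look and compute and a tool call to move; the robot and the scene stay as the last step left them, time stands still between calls to the robot, and variables do not carry over. Pictures are saved under pics/ and viewed, about 8 in all and at most 12, crops included, and the job is handed in when it is done.

Besides the shell and the picture viewer there is one more tool, called after "Call:" by a JSON object that holds its "fn" and its "kwargs". send_rows: Moves the arm, as the interface text tells. Its arguments: {"type":"object","properties":{"motion":{"type":"array","items":{"type":"object","properties":{"gripper":{"type":"number"},"travel":{"type":"array","items":{"type":"number"}},"rotation":{"type":"array","items":{"type":"number"}}}}},"newtons":{"type":"number"}},"required":["motion"]}

```bash
mkdir -p pics; cat > h.py <<'E'
import numpy as np, cv2
from station import manip
def ray(c,u,v):
    K=np.array([[c['fx'],0,c['cx']],[0,c['fy'],c['cy']],[0,0,1.]])
    p=cv2.undistortPoints(np.array([[[u,v]]],float),K,np.array([c['k1'],0,0,0,0.]))[0,0]
    T=np.array(c['cam_to_world']); return T[:3,3],T[:3,:3]@np.array([p[0],p[1],1])
def at(c,u,v,z):
    o,d=ray(c,u,v); return (o+d*(z-o[2])/d[2]).round(4)
def px(c,P):
    T=np.array(c['cam_to_world']); q=T[:3,:3].T@(np.array(P)-T[:3,3]); s=q[:2]/q[2]
    s=s*(1+c['k1']*(s@s)); return np.array([s[0]*c['fx']+c['cx'],s[1]*c['fy']+c['cy']])
def snap(n,f):
    im=manip.snapshot(n); cv2.imwrite('pics/'+f,im[:,:,::-1]); return im
E
python3 - <<'E'
from h import *
s=manip.sense(); print(s['t'],s['tcp_pos'],s['tool_rot'],s['force'])
for n in('scene','side'):
    snap(n,n+'0.png'); c=manip.calibration(n); print(n,c)
E
```

```text
0.0 [6.24240948e-01 1.74513974e-04 2.09830566e-01] [ 7.07109530e-01  7.07103183e-01 -6.18374392e-04 -9.04517085e-04] [0.24963391 0.18533022 0.36174446]
scene {'fx': 618.7609560609236, 'fy': 618.7609560609236, 'cx': 314.9376509415193, 'cy': 248.14098254546815, 'k1': -0.12260767484766893, 'cam_to_world': array([[ 0.41214495,  0.72698282, -0.54921082,  1.39551156],
       [ 0.9110599 , -0.33565455,  0.23938647, -0.34497062],
       [-0.01031526, -0.59902587, -0.80066322,  1.27825597],
       [ 0.        ,  0.        ,  0.        ,  1.        ]])}
side {'fx': 588.4925086844403, 'fy': 588.4925086844403, 'cx': 334.5720805648005, 'cy': 233.85463727593432, 'k1': -0.11991106819568521, 'cam_to_world': array([[ 0.69986262, -0.54613244,  0.46036038, -0.10143864],
       [-0.71400026, -0.51694823,  0.47219505, -0.67547216],
       [-0.01989855, -0.65916909, -0.75173144,  1.12183865],
       [ 0.        ,  0.        ,  0.        ,  1.        ]])}
```

View pics/scene0.png

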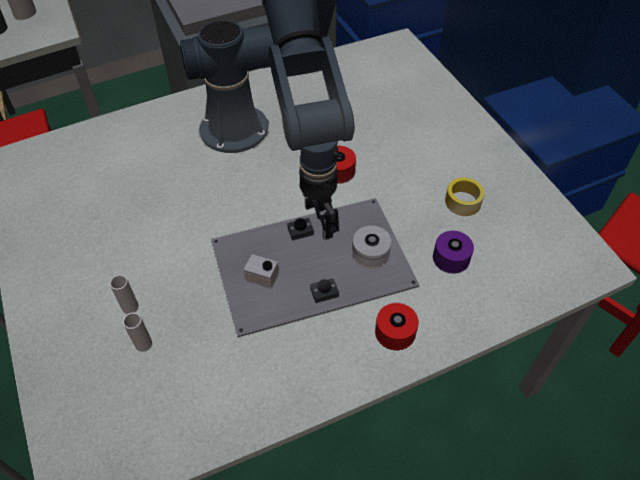

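View pics/side0.png

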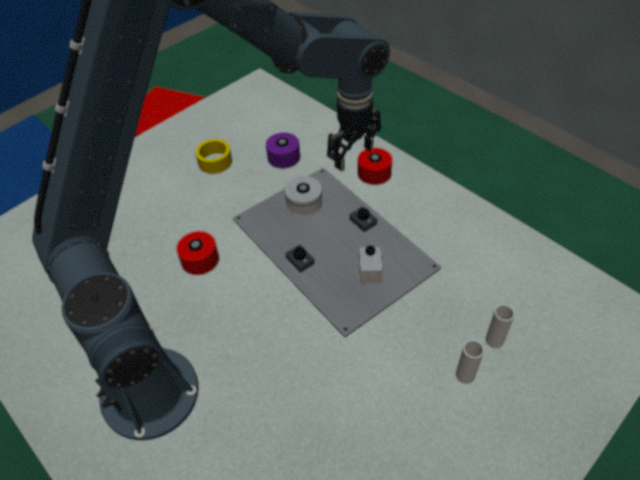

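Scene: the silver cup is at about (372,245), with its disc at (372,240), on the plate's +y side. The clamp knobs are at (301,224) and (325,286), and the tin is at (262,270). Side: cup disc (303,188), knobs (300,254) and (363,215). The red and purple cups stand off the plate.

```bash
python3 - <<'E'
from h import *
S=manip.calibration('scene');D=manip.calibration('side')
for nm,a,b,z in [('knobN',(301,224),(300,253),.048),('knobF',(325,286),(363,214),.048),('disc',(372,239.5),(303,188),.067),('tincap',(267,266),(370,250),.074)]:
    print(nm,at(S,*a,z),at(D,*b,z))
for p in[(216,241),(374,202),(415,283),(241,331)]: print('S',at(S,*p,.01))
for p in[(238,217),(323,171),(435,266),(346,330)]: print('D',at(D,*p,.01))
a=cv2.imread('pics/scene0.png')[190:340,200:430]; b=cv2.imread('pics/side0.png')[160:340,225:445]
cv2.imwrite('pics/crop.png',np.hstack([cv2.resize(a,(400,440),interpolation=2),cv2.resize(b,(400,440),interpolation=2)]))
s=manip.sense();snap('wrist','w0.png');c=manip.calibration('wrist');print(c['cam_to_world'])
E
```

```text
knobN [0.4664 0.0223 0.048 ] [0.457  0.0163 0.048 ]
knobF [ 0.664  -0.0017  0.048 ] [ 0.6522 -0.0064  0.048 ]
disc [0.5995 0.1562 0.067 ] [0.6006 0.1555 0.067 ]
tincap [ 0.57   -0.1106  0.074 ] [ 0.5611 -0.1115  0.074 ]
S [ 0.3968 -0.1894  0.01  ]
S [0.4503 0.2441 0.01  ]
S [0.7263 0.2136 0.01  ]
S [ 0.6736 -0.2225  0.01  ]
D [0.4485 0.246  0.01  ]
D [0.7232 0.2089 0.01  ]
D [ 0.6718 -0.2237  0.01  ]
D [ 0.3955 -0.1926  0.01  ]
[[ 9.99998911e-01  1.16591336e-03 -9.04623084e-04  6.23575757e-01]
 [ 8.89884191e-04 -9.65446690e-01 -2.60599110e-01  6.68506233e-02]
 [-1.17720135e-03  2.60598022e-01 -9.65446677e-01  3.73337820e-01]
 [ 0.00000000e+00  0.00000000e+00  0.00000000e+00  1.00000000e+00]]
```

View pics/w0.png

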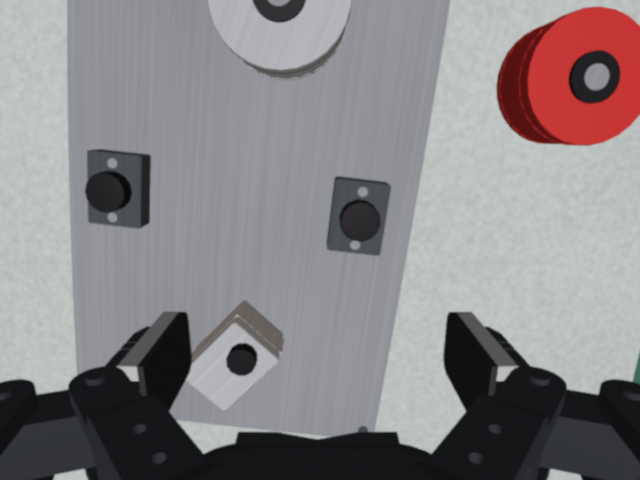

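```bash
python3 - <<'E'
from h import *
W=manip.calibration('wrist');S=manip.calibration('scene');D=manip.calibration('side')
a=(at(W,112,163,.032)+at(W,112,217,.032))/2; b=(at(W,362,191,.032)+at(W,355,245,.032))/2
a2=at(W,108,191,.048);b2=at(W,360,220,.048)
for p,q in((a,b),(a2,b2)):
    d=q-p; print(p,q,(p+q)/2,np.linalg.norm(d),np.degrees(np.arctan2(d[1],d[0])))
print('cup disc wrist',at(W,279,-2,.066),'foot front',at(W,290,77,.012),'L',at(W,208,0,.066),'R',at(W,351,0,.066))
print('purple',at(S,455,244,.066),at(D,282,143,.066),'red',at(S,397,320,.066),'tape',at(S,465,190,.048))
E
```

```text
[0.457  0.0226 0.032 ] [ 6.569e-01 -6.500e-04  3.200e-02] [0.55695  0.010975 0.032   ] 0.20124754035764017 -6.634158787209507
[0.4616 0.0242 0.048 ] [0.6566 0.0013 0.048 ] [0.5591  0.01275 0.048  ] 0.19634003667107733 -6.697903028573651
cup disc wrist [0.5982 0.1533 0.066 ] foot front [0.6015 0.1103 0.012 ] L [0.5514 0.1525 0.066 ] R [0.6454 0.1521 0.066 ]
purple [0.6972 0.3366 0.066 ] [0.6846 0.3291 0.066 ] red [0.826  0.1021 0.066 ] tape [0.5429 0.4693 0.048 ]
```

View pics/crop.png

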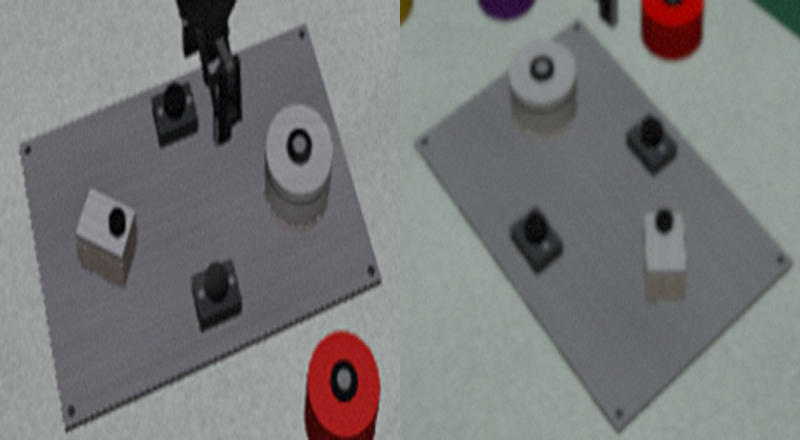

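Crop: this confirms the silver cup, the tin and both clamps. The clamp spacing comes out at 200 mm, yaw at about -6.7°, and the cup sits at plate (22,148) mm. Next I move behind it on the +y side.

Call:
{"fn": "send_rows", "kwargs": {"motion": [{"gripper": 60, "travel": [0, 0, 0], "rotation": [0, 0, 6.8]}, {"gripper": 60, "travel": [27, -5.5, 0], "rotation": [0, 0, 0]}, {"gripper": 60, "travel": [27, -5.5, 0], "rotation": [0, 0, 0]}, {"gripper": 60, "travel": [27, -5.5, 0], "rotation": [0, 0, 0]}, {"gripper": 60, "travel": [27, -5.5, 0], "rotation": [0, 0, 0]}, {"gripper": 60, "travel": [27, -5.5, 0], "rotation": [0, 0, 0]}, {"gripper": 60, "travel": [27, -5.5, 0], "rotation": [0, 0, 0]}, {"gripper": 60, "travel": [27, -5.5, 0], "rotation": [0, 0, 0]}, {"gripper": 60, "travel": [29, -5.5, 0], "rotation": [0, 0, 0]}, {"gripper": 60, "travel": [0, 0, 35], "rotation": [0, 0, 0]}, {"gripper": 60, "travel": [0, 0, 35], "rotation": [0, 0, 0]}, {"gripper": 60, "travel": [0, 0, 0], "rotation": [0, 0, 0]}]}}

```text
t: 1.15
tcp_pos: [0.6013, 0.2215, 0.1338]
tool_rot: [0.747, 0.664, -0.006, -0.004]
force: [-1.0, -0.8, -1.6]
finger_gap: 0.705
```

Call:
{"fn": "send_rows", "kwargs": {"motion": [{"gripper": 60, "travel": [0, 4, 28], "rotation": [0, 0, 0]}, {"gripper": 60, "travel": [0, 0, 28], "rotation": [0, 0, 0]}, {"gripper": 60, "travel": [0, 0, 26], "rotation": [0, 0, 0]}, {"gripper": 60, "travel": [0, 0, 20], "rotation": [0, 0, 0]}, {"gripper": 60, "travel": [0, 0, 0], "rotation": [0, 0, 0]}, {"gripper": 60, "travel": [0, 0, 0], "rotation": [0, 0, 0]}]}}

```text
t: 1.65
tcp_pos: [0.611, 0.2208, 0.0388]
tool_rot: [0.748, 0.664, -0.001, -0.0]
force: [0.1, -0.2, 0.6]
finger_gap: 0.698
```

```bash
python3 - <<'E'
from h import *
s=manip.sense();print(s['t'],s['tcp_pos'],s['tool_rot'],s['force'],s['finger_gap'])
a=snap('scene','s1.png')[130:330,290:490];b=snap('side','d1.png')[110:310,220:420]
v=np.hstack([cv2.resize(i,(400,400),interpolation=2) for i in(a,b)]);cv2.imwrite('pics/c1.png',v[:,:,::-1])
E
```

```text
1.65 [0.61097034 0.22081506 0.03882102] [ 7.47998842e-01  6.63699526e-01 -7.00055038e-04 -4.25988233e-04] [ 0.07040945 -0.24588619  0.61949118] 0.6983762691756422
```

View pics/c1.png

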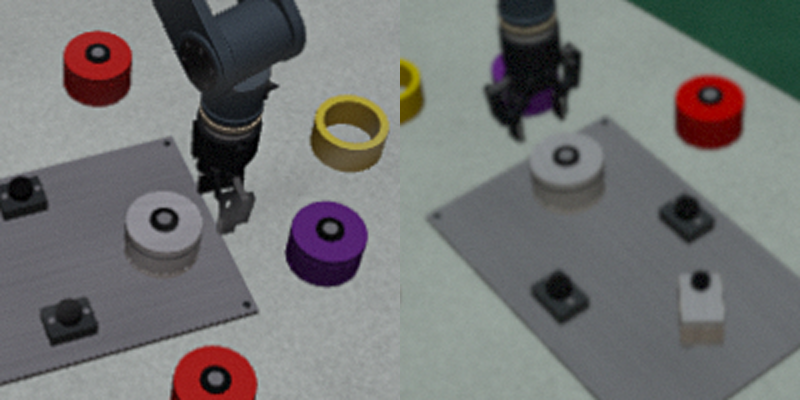

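View: the fingers are behind the cup, clear of purple. I lower a little, then push.

Call:
{"fn": "send_rows", "kwargs": {"motion": [{"gripper": 60, "travel": [0, -4, 14], "rotation": [0, 0, 0]}, {"gripper": 60, "travel": [0, 0, 0], "rotation": [0, 0, 0]}, {"gripper": 60, "travel": [-8, 0, 0], "rotation": [0, 0, 0]}, {"gripper": 60, "travel": [-6, 0, 0], "rotation": [0, 0, 0]}, {"gripper": 60, "travel": [-6, 0, 0], "rotation": [0, 0, 0]}, {"gripper": 60, "travel": [-8, -1, 0], "rotation": [0, 0, 0]}, {"gripper": 60, "travel": [-8, -1, 0], "rotation": [0, 0, 0]}, {"gripper": 60, "travel": [-8, -1, 0], "rotation": [0, 0, 0]}, {"gripper": 60, "travel": [-8, -1, 0], "rotation": [0, 0, 0]}, {"gripper": 60, "travel": [-8, -2, 0], "rotation": [0, 0, 0]}, {"gripper": 60, "travel": [-8, -2, 0], "rotation": [0, 0, 0]}, {"gripper": 60, "travel": [-8, -2, 0], "rotation": [0, 0, 0]}]}}

```text
t: 2.75
tcp_pos: [0.5895, 0.147, 0.0257]
tool_rot: [0.748, 0.664, 0.002, 0.001]
force: [2.9, 5.1, 5.0]
finger_gap: 0.704
```

```bash
cat > m.py <<'E'
import sys
from h import *
tag=sys.argv[1]
P=np.array([.559,.011]);t=np.radians(-6.8);R=np.array([[np.cos(t),np.sin(t)],[-np.sin(t),np.cos(t)]])
s=manip.sense();print(s['t'],s['tcp_pos'],'plate mm',(R@(np.array(s['tcp_pos'][:2])-P)*1000).round(1),s['force'].round(1),s['finger_gap'])
v=[]
for n in('scene','side'):
    im=snap(n,n+tag+'.png');c=manip.calibration(n);u=px(c,[*P,.03]).round().astype(int)
    v.append(cv2.resize(im[u[1]-75:u[1]+75,u[0]-75:u[0]+75],(400,400),interpolation=2));print(n,'crop origin',u-75,'scale',400/150)
cv2.imwrite('pics/c%s.png'%tag,np.hstack(v)[:,:,::-1])
E
python3 m.py 2
```

```text
2.75 [0.58948144 0.14699938 0.0257173 ] plate mm [ 14.2 138.7] [2.9 5.1 5. ] 0.7043743546013206
scene crop origin [237 181] scale 2.6666666666666665
side crop origin [257 161] scale 2.6666666666666665
```

View pics/c2.png

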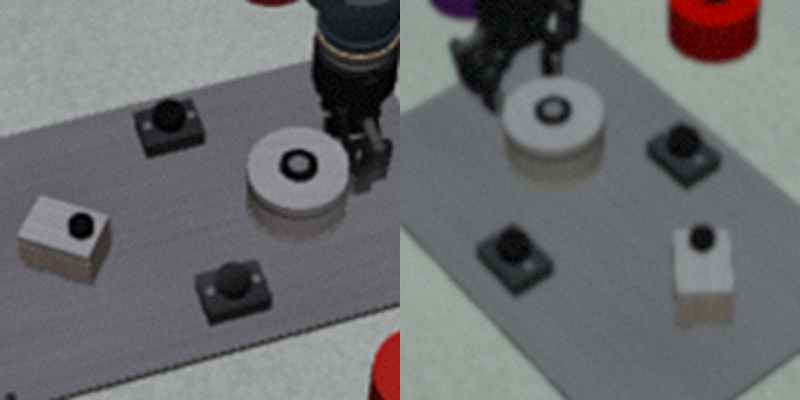

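The cup is moving upright. Its disc is at scene (349,242.5) and side (314.4,201.9). Next I compute its offset from the TCP.

```bash
cat > q.py <<'E'
import sys
from h import *
P=np.array([.559,.011]);t=np.radians(-6.8);R=np.array([[np.cos(t),np.sin(t)],[-np.sin(t),np.cos(t)]])
a=list(map(float,sys.argv[1:]))
for n,u,v in(('scene',a[0],a[1]),('side',a[2],a[3])):
    w=at(manip.calibration(n),u,v,.066); print(n,w,(R@(w[:2]-P)*1000).round(1))
E
python3 q.py 348.8 242.5 314.4 201.9
```

```text
scene [0.5831 0.1004 0.066 ] [13.3 91.6]
side [0.5865 0.0992 0.066 ] [16.9 90.8]
```

Call:
{"fn": "send_rows", "kwargs": {"motion": [{"gripper": 60, "travel": [-6, -1, 0], "rotation": [0, 0, 0]}, {"gripper": 60, "travel": [-8, -2, 0], "rotation": [0, 0, 0]}, {"gripper": 60, "travel": [-8, -2, 0], "rotation": [0, 0, 0]}, {"gripper": 60, "travel": [-8, -2, 0], "rotation": [0, 0, 0]}, {"gripper": 60, "travel": [-8, -2, 0], "rotation": [0, 0, 0]}, {"gripper": 60, "travel": [-8, -1, 0], "rotation": [0, 0, 0]}, {"gripper": 60, "travel": [-8, -1, 0], "rotation": [0, 0, 0]}, {"gripper": 60, "travel": [-8, -1, 0], "rotation": [0, 0, 0]}, {"gripper": 60, "travel": [-6, 0, 0], "rotation": [0, 0, 0]}, {"gripper": 60, "travel": [-4, 0, 0], "rotation": [0, 0, 0]}, {"gripper": 60, "travel": [0, 0, 0], "rotation": [0, 0, 0]}, {"gripper": 60, "travel": [0, 0, 0], "rotation": [0, 0, 0]}]}}

```text
t: 3.85
tcp_pos: [0.5669, 0.0764, 0.0243]
tool_rot: [0.748, 0.664, -0.001, -0.0]
force: [-0.1, -0.2, 0.2]
finger_gap: 0.705
```

```bash
python3 m.py 3
```

```text
3.85 [0.56688118 0.07640025 0.02433017] plate mm [ 0.1 65.9] [-0.1 -0.2  0.2] 0.7054931313644239
scene crop origin [237 181] scale 2.6666666666666665
side crop origin [257 161] scale 2.6666666666666665
```

View pics/c3.png

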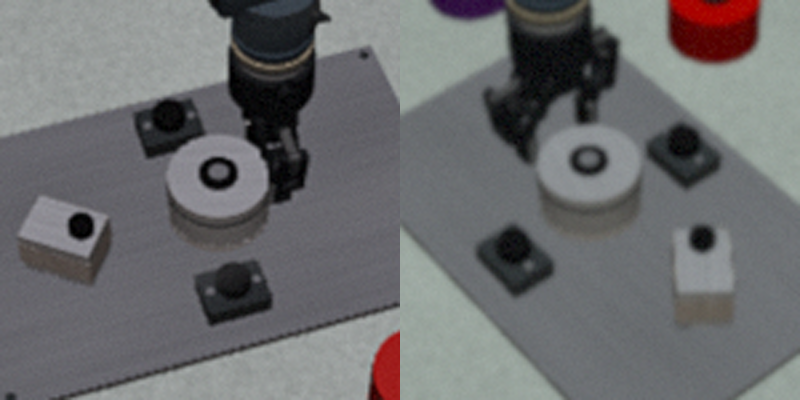

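Cup is between the clamps' ends: disc at scene (318.8,245.5) and side (327.9,221). The clamp screws give a reference in the same images.

```bash
python3 q.py 318.8 245.5 327.9 221; python3 - <<'E'
from h import *
S=manip.calibration('scene');D=manip.calibration('side')
for c,a,b in((S,(300.75,224.1),(324.75,286)),(D,(299.75,252.9),(363.1,213.9))):
    for z in(.042,.045): p,q=at(c,*a,z),at(c,*b,z);print(z,p,q,(p+q)/2,np.linalg.norm(p-q))
# screws on clamp blocks, z .032: scene crop (146,127)&(194,117); (208,290)&(259,277)
f=lambda x,y,o:(o[0]+x/2.6667,o[1]+y/2.6667)
s=[at(S,*f(x,y,(237,181)),.032) for x,y in((146,127),(194,117),(208,290),(259,277))];print(np.mean(s,0))
E
```

```text
scene [0.5606 0.0294 0.066 ] [-0.6 18.5]
side [0.5637 0.0287 0.066 ] [ 2.6 18.1]
0.042 [0.4619 0.0233 0.042 ] [ 6.601e-01 -6.000e-04  4.200e-02] [0.561   0.01135 0.042  ] 0.19963579338385193
0.045 [0.4641 0.0225 0.045 ] [ 0.6619 -0.0014  0.045 ] [0.563   0.01055 0.045  ] 0.19923867596428163
0.042 [0.4599 0.0208 0.042 ] [ 0.6568 -0.0026  0.042 ] [0.55835 0.0091  0.042  ] 0.19828557688344361
0.045 [0.4583 0.0189 0.045 ] [ 0.6547 -0.0044  0.045 ] [0.5565  0.00725 0.045  ] 0.1977772737197072
[0.559925 0.0116   0.032   ]
```

Call:
{"fn": "send_rows", "kwargs": {"motion": [{"gripper": 60, "travel": [-4, 0, 0], "rotation": [0, 0, 0]}, {"gripper": 60, "travel": [-4, 0, 0], "rotation": [0, 0, 0]}, {"gripper": 60, "travel": [-4, 0, 0], "rotation": [0, 0, 0]}, {"gripper": 60, "travel": [-3, 0, 0], "rotation": [0, 0, 0]}, {"gripper": 60, "travel": [-2, 0, 0], "rotation": [0, 0, 0]}, {"gripper": 60, "travel": [-1, 0, 0], "rotation": [0, 0, 0]}, {"gripper": 60, "travel": [0, 0, 0], "rotation": [0, 0, 0]}, {"gripper": 60, "travel": [0, 0, 0], "rotation": [0, 0, 0]}]}}

```text
t: 4.62
tcp_pos: [0.5655, 0.0592, 0.0248]
tool_rot: [0.748, 0.664, -0.0, 0.0]
force: [0.1, -0.1, -0.9]
finger_gap: 0.7
```

```bash
python3 m.py 4
```

```text
4.6167 [0.56546684 0.05916192 0.02484105] plate mm [ 0.7 48.6] [ 0.1 -0.1 -0.9] 0.6995621927787844
scene crop origin [237 181] scale 2.6666666666666665
side crop origin [257 161] scale 2.6666666666666665
```

View pics/c4.png

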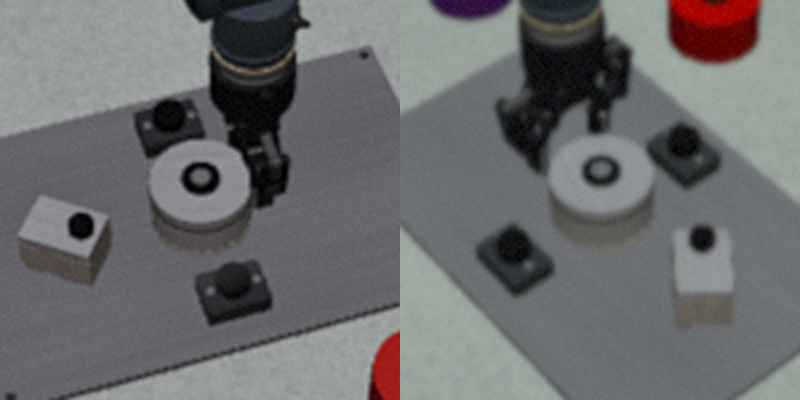

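Disc is at scene (312.4,247.9), side (332,225.1), close to park. I back off and rise for a wrist check.

Call:
{"fn": "send_rows", "kwargs": {"motion": [{"gripper": 60, "travel": [6, 0, 0], "rotation": [0, 0, 0]}, {"gripper": 60, "travel": [10, 0, 0], "rotation": [0, 0, 0]}, {"gripper": 60, "travel": [20, 0, 0], "rotation": [0, 0, 0]}, {"gripper": 60, "travel": [10, 0, -20], "rotation": [0, 0, 0]}, {"gripper": 60, "travel": [0, 0, -35], "rotation": [0, 0, 0]}, {"gripper": 60, "travel": [0, 0, -35], "rotation": [0, 0, 0]}, {"gripper": 60, "travel": [0, 0, -35], "rotation": [0, 0, 0]}, {"gripper": 60, "travel": [-30, 0, -35], "rotation": [0, 0, 0]}, {"gripper": 60, "travel": [-35, 0, -25], "rotation": [0, 0, 0]}, {"gripper": 60, "travel": [-30, 0, 0], "rotation": [0, 0, 0]}, {"gripper": 60, "travel": [0, 0, 0], "rotation": [0, 0, 0]}, {"gripper": 60, "travel": [0, 0, 0], "rotation": [0, 0, 0]}]}}

```text
t: 5.72
tcp_pos: [0.5604, 0.0143, 0.2064]
tool_rot: [0.749, 0.663, 0.0, 0.0]
force: [0.8, 0.5, 0.3]
finger_gap: 0.703
```

```bash
python3 q.py 312.4 247.9 332 225.1; python3 - <<'E'
from h import *
s=manip.sense();print(s['t'],s['tcp_pos'],s['force']);snap('wrist','w5.png');snap('scene','s5.png')
E
```

```text
scene [0.5607 0.0121 0.066 ] [1.6 1.3]
side [0.561 0.012 0.066] [1.9 1.2]
5.7167 [0.56038643 0.01430124 0.20636502] [0.76808225 0.53394636 0.34740477]
```

View pics/w5.png

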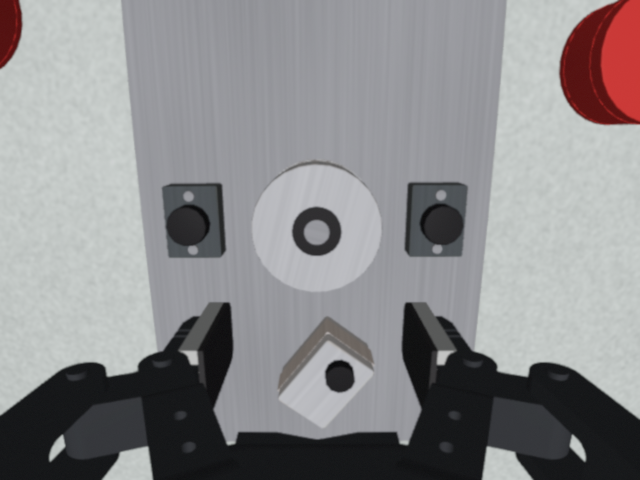

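Wrist view: the cup stands upright between the clamps. Its top circle spans columns 252–381 and rows 164–292, and the black disc is at (316.5,231.5). The clamp screws are at (188,196), (193,250), (441,195) and (437,249).

```bash
python3 - <<'E'
from h import *
W=manip.calibration('wrist')
s=[at(W,*p,.032) for p in((188,196),(193,250),(441,195),(437,249))];M=np.mean(s,0)
d=(s[2]+s[3]-s[0]-s[1])/2;x=d[:2]/np.linalg.norm(d[:2]);y=np.array([-x[1],x[0]]);print('mid',M,np.linalg.norm(d),np.degrees(np.arctan2(x[1],x[0])))
k=[at(W,187,225,.048),at(W,442,225,.048)];print('knob mid',np.mean(k,0),np.linalg.norm(k[1]-k[0]))
f=lambda p:(((p-M)[:2]@x)*1e3,((p-M)[:2]@y)*1e3)
for z in(.054,.060,.066):
    e=[at(W,*p,z) for p in((252,228),(381,228),(316.5,164),(316.5,292))]
    print(z,'width',np.linalg.norm(e[1]-e[0]),np.linalg.norm(e[3]-e[2]),'centre',f(np.mean(e,0)),'disc',f(at(W,316.5,231.5,z)))
print('tin cap',at(W,340,376,.074))
im=cv2.imread('pics/w5.png',0)[140:310,235:400];print(cv2.HoughCircles(cv2.GaussianBlur(im,(5,5),0),cv2.HOUGH_GRADIENT,1,200,param1=60,param2=15,minRadius=58,maxRadius=70)+np.array([235,140,0]))
E
```

```text
mid [0.556375 0.0127   0.032   ] 0.20073762103801063 -6.493064182288444
knob mid [0.55655 0.0144  0.048  ] 0.19645103715684475
0.054 width 0.09736965646442418 0.09899383819208143 centre (np.float64(1.5249072317242207), np.float64(-0.35483508089654214)) disc (np.float64(1.4772330590877802), np.float64(-2.1467201701987064))
0.06 width 0.09554695180904516 0.0971710347788887 centre (np.float64(1.5489498101659238), np.float64(0.9814552896524197)) disc (np.float64(1.5176340559615051), np.float64(-0.733083809796357))
0.066 width 0.09364827814754521 0.0952606949376289 centre (np.float64(1.5701653151519117), np.float64(2.342585299000608)) disc (np.float64(1.55803505283534), np.float64(0.6805525506060048))
tin cap [ 0.5629 -0.1021  0.074 ]
[[[315.5        227.5         64.09999847]]]
```

The estimates put the cup about 1.5 mm off in x and 1 mm in y, which is within measurement error. I check that the other objects are unmoved, then hand in.

```bash
python3 - <<'E'
from h import *
a,b=[cv2.imread('pics/scene%s.png'%i) if i=='0' else cv2.imread('pics/s5.png') for i in('0','5')]
for n,(x,y,w) in dict(tin=(262,270,22),tubes=(131,313,38),tape=(465,196,25),purple=(454,251,25),red=(397,326,25),cupstart=(372,245,22)).items():
    print(n,cv2.absdiff(a,b)[y-w:y+w,x-w:x+w].mean().round(2))
print(manip.sense()['force'].round(1)); print(manip.sign_off())
E
```

```text
tin 2.28
tubes 2.18
tape 2.23
purple 2.42
red 2.53
cupstart 25.94
[ 0.4  0.1 -0.6]
the job is handed in; nothing more can be done
None
```

The ink cup now stands upright midway between the two clamps, and the job is handed in. I set the fingers 60 mm apart behind the cup, on the plate's +y side, and slid it about 150 mm along the plate. It was never gripped or lifted, and the arm then backed off and rose clear. The run took about 6 s of the 40 s.

- **Position:** the scene, side and wrist cameras all put the cup about 1 to 2 mm from the park point in each plate axis. That is close to the 2 mm calibration error, so I made no further correction.
- **Small disagreement:** the cameras placed the park point up to about 3 mm apart in world coordinates. In the wrist picture the y offset depends on how high the cup's top is taken to be (about -2 to +2 mm).
- **Other objects:** before and after scene pictures show no change, beyond image noise, at the tin, the tubes, the tape roll, the purple cup and the nearer red cup. I did not run that comparison on the second red cup, near the robot.
- **Forces:** the readings after each move showed at most about 8 N while pushing. The final reading was below 1 N, with the robot touching nothing.

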